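# Trip the compressor's hidden latch and lock its regulator

## Task

Take the red-handled release pin and push its thin rod down the access hole in the compressor's white latch block to trip the hidden latch, so that the clear hood springs ajar; put the pin back upright in its stand, fully down, and push the hood fully open. Then turn the regulator knob, still pushed in, until its white pointer is on the red mark, and pull it fully up to lock it, leaving it on the mark. Do not knock over or shove aside the jars, bottle and tray nearby.

Things in the scene. Friction and masses are not known exactly. Their poses are not given: they have to be found in the camera images.
- air_unit: airbrush compressor, fixed: grey casing 140 (x) by 300 mm (y), deck 65 mm above the bench, blue tank (100 mm high) along its +x side. Origin: centre of the underside, z up, yaw varies. On the deck along y: black latch block with white top (x -40..40, y -150..-90 mm, top 120 mm above bench), the knob under a clear hood, then bare deck (y 30..150) onto which the hood slides
- access_hole (a point): mouth centre of the vertical round access hole, 12 mm wide, chamfered, in the latch block's white top (0, -120, 120 mm in the compressor's frame; same axes). A sprung latch button lies 28 mm below the mouth; pushed down 7 mm (stop at 12 mm; 2.4 to 6 N) it frees the hood, which a spring shoves open about 23 mm. It stays ajar when the button is let go
- hood (a joint): opening of the clear hood, m: 0 shut and latched, 0.115 fully open at its stop. It slides along the compressor's +y, away from the latch block, with a drag of about 2 N, and stays where left. Hood 110 (x) by 120 mm (y), roof 116 mm above bench, open below and towards the latch block
- hood_rib (a point): centre of the orange rib standing on the hood's roof; axes as the compressor's; moves with the hood. Rib 80 mm long (x), 8 mm thick (y), 30 mm tall (116 to 146 mm above bench). Push it along +y to open the hood. Shut, it is at 0, -70, 131 mm in the compressor's frame, its face 16 mm from the latch block's edge
- knob_grip (a point): middle of the knob's grip bar, on its vertical axis (0, -30, 84 mm in the compressor's frame); x along the pointer, z up. Black disc 60 mm wide, top 71 mm above bench; upright bar 52 mm long (along x), 10 thick, 26 tall (71 to 97 mm), white line on one half: the pointer. Bar within 45 degrees of the compressor's y; 50 mm or more free round the axis with the hood open
- pointer_line (a point): point turning with the knob, on the line of its white pointer, 40 mm out from the knob's axis (beyond the disc)
- mark_point (a point): centre of the red mark on the white dial face round the knob, 40 mm from the knob's axis: the setting wanted. Never moves in a run; the setting is right when pointer_line is straight over this point
- regulator_knob (a joint): knob angle, rad; grows clockwise seen from above; range 0 to 2.0; stays where left (drag 0.04 N m). The mark lies 0.5 to 1.4 rad clockwise of the starting pointer
- knob_pull (a joint): how far the knob is pulled straight up, m: 0 pushed in, 0.010 fully out (locked); takes about 5 N and stays where left
- pin_grip (a point): centre of the release pin's red square handle (16 x 16 mm, sides along this point's x and y, 50 mm tall, z up along the pin). Below it a round flange 28 mm wide, 6 thick, then a rod 4.5 mm wide, 75 mm long. Handle centre to flange underside 31 mm, to rod tip 106 mm; about 60 g. It starts upright in its stand, flange resting on the stand's top
- pin_tip (a point): lower end of the release pin's rod
- stand_hole (a point): mouth centre of the hole in the top of the pin's wooden stand (fixed, 70 x 70 mm, top 85 mm above bench); hole 16 mm wide, open below
- paint_jar: a brown paint jar, 60 mm wide, 75 mm tall, standing loose on the bench; bystander; origin at the centre of its underside
- ink_bottle: a small black bottle, 40 mm wide, 65 mm tall, standing loose; bystander; origin at the centre of its underside
- wash_jar: a dark brown jar, 68 mm wide, 90 mm tall, standing loose; bystander; origin at the centre of its underside
- casing_tray: a grey open tray, 100 x 100 x 40 mm, with brass casings in it, loose; bystander; origin at the centre of its underside
Things that resemble listed ones, but are neither listed nor needed, are in the scene too. Leave any turquoise look-alike of the part that bears stand_hole alone.

How it is judged:
On the way, in this order (a step that is already met when the one before it is completed fails the run):
1. the latch is tripped with the pin: the hood has sprung ajar by more than 12 mm while the rod's tip is in the access hole (value of joint hood above 0.012 m and horizontal distance between pin_tip and access_hole below 0.008 m and z of pin_tip in the frame of access_hole below -0.012 m), for 0.05 s.
2. the hood is pushed fully open (to within 12 mm of its stop) (value of joint hood above 0.103 m), for 0.1 s.
3. the knob, still pushed in (by less than 3 mm out), is turned to the mark: within 6 mm at the 40 mm radius, about 8.5 degrees (horizontal distance between pointer_line and mark_point below 0.006 m and value of joint knob_pull below 0.003 m), for 0.2 s.
At the end, for the whole second after the job is handed in: Knob out by more than 7 of 10 mm, pointer within 7 mm of the red mark at 40 mm radius (10 degrees); hood open more than 100 of 115 mm; pin upright (0.12 rad) in its stand, tip within 9 and handle within 12 mm of the hole's axis, flange resting on the stand within 3 mm (value of joint knob_pull above 0.007 m and horizontal distance between pointer_line and mark_point below 0.007 m and value of joint hood above 0.1 m and horizontal distance between pin_tip and stand_hole below 0.009 m and horizontal distance between pin_grip and stand_hole below 0.012 m and z of pin_grip in the frame of stand_hole between 0.028 and 0.034 m and angle between pin_grip's own z axis and vertical below 0.12 rad); the robot touches nothing.
It fails at once if a jar, the bottle or tray is shoved more than 40 mm (distance of any of paint_jar, ink_bottle, wash_jar, casing_tray from where it was at the start of the episode above 0.04 m).
It fails at once if a jar, the bottle or tray is tipped over (angle between any of paint_jar, ink_bottle, wash_jar, casing_tray's own z axis and vertical above 0.5 rad).
It also fails if it takes over 66 s, if anything falls off the work surface, if the arm or the gripper's body presses on something with over 40 N, if the wrist force passes 120 N, or if a joint passes its speed limit or range.

## Robot

A 6-joint arm with a two-finger parallel gripper is mounted at the origin on the work surface. World frame = base frame: x ahead of the robot, y to its left, z up, the work surface at z = 0. Lengths are in m, angles in rad, forces in N, time in s.
With the tool pointing down it reaches from about 0.35 to 0.975 m from the base axis. Payload 4.9 kg.
Tool frame: the origin (TCP) lies between the finger pads; the fingertips stand 17 mm ahead of it and the grasp point (between the pads) lies 2 mm behind it (manip.nose_length is the distance from the TCP to the fingertips, in m); z points along the fingers, y is the line along which they close (so a half turn about z gives the same grasp; the last joint's range is limited). The gripper opens to 85 mm and grips with 20 to 120 N. Pads are 22 mm wide; open, the fingers measure 114 mm over their backs; the gripper's body (76 mm by 85 mm) begins 54 mm behind the grasp point. The pads swing forward as they close: fully open they stand 13 mm farther back than shut.
Start: joints at [1.212, 0.053, 1.613, -0, 1.476, -0.119], TCP at [0.148, 0.607, 0.248] pointing down, gripper open.
Joint ranges: [-3.01, 3.01], [-1.01, 2.22], [0.06, 2.58], [-1.02, 4.17], [0.09, 2.62], [-3.14, 3.14]. Speed limits (rad/s): [2.57, 2.57, 3.14, 3.14, 3.14, 3.14].

## Interface

Orientations are given as a unit quaternion [w, x, y, z].
In Python, from plant import manip gives the robot as it stands. The module is installed in compiled form; this text tells all that it offers.
- The arm moves only by the tool apply_moves, never from a script. Its argument "moves" is a list of rows, each a list of 3 entries, a list of its own where there are three numbers: the turn, a rotation vector about the tool's x, y, z in rad, then the shift along the tool's x, y, z in cm, then the closure, from -1 (fully open) to 1 (shut), so that 0 is half open. A call has 1 to 20 rows; each row is the pose to reach, as a shift and turn from the pose commanded when the call began, along the tool's axes at that moment; what a row does not reach only later rows make up. A row lasts 1/10 s, in which the tool goes at most 50 mm and 8.59 degrees, less where a joint would pass 70% of its speed; a pose out of reach is approached as far as the arm can. A call with a gripper value outside its range is refused whole. The fingers move at their own pace and stop on an object; the grip force is fixed at half the most. Time passes only in rows, so rows that repeat a pose let the fingers close. It gives the time, the measured TCP pose, the force, the opening and the grip force at its end, in the units of the state.
- manip.state(): the state, without advancing time (a new reading comes with each control period).
- manip.grab_frame(name): name is "scene" or "top"; returns a dict with "image" (420x560x3 uint8, red, green, blue), "K" (3x3 intrinsics, pixels), "k1" (the pictures are not rectified: a ray, as slopes to the right and down, at radius r is drawn at 1 + k1 r^2 times it, then the intrinsics apply), "rvec" (rotation vector, rad) and "tvec" (3), from world to camera coordinates, as OpenCV has them. Camera axes: x right, y down, z forward; pixel columns grow to the right and rows downward; lengths in m; the calibration is good to about 2 mm. A picture is of the moment at which its call begins. There is no depth.
- manip.job_done(): hands the job in; it is judged then, once.
Trained networks look in a picture, given as the dict that the camera call returned (one of the last four; its "shot" number tells which), for a name from the list of things; names that differ only in an ending like _2 or _b are one class to them, and where a whole thing is asked for, a point or a joint stands for the part that bears it (a point fixed in the world has none). Each returns a list of dicts, best first, with "score" (0 to 1); they miss things now and then, are a little off and sometimes report something else, mostly with a low value. They report only what shows in the picture. A call takes as long as a camera call. They do not tell look-alikes from the thing itself.
- manip.look_for(picture, label): "location" ([x, y, z] in m, in the coordinates of the camera as it stood for that picture, good to about 4 mm: the middle of the surface that is visible of it).
- manip.silhouettes(picture, label): "pixels" (420x560 bool, what is visible of it).
- manip.spot_point(picture, label): "location" ([x, y, z] in m, in the coordinates of the camera as it stood for that picture, good to about 4 mm: a listed point, or the origin of a listed thing).
The state is a dict: "time": time; "joint_pos": joint angles; "joint_vel": joint speeds; "joint_efforts": joint torques, N m; "tool_pos": TCP position; "tool_rot": TCP orientation; "contact_force": force on the tool from outside, world axes, zero at the start; "ft_torque": the same for the moment, N m; "gripper_width": opening from 0.0 (shut) to 1.0 (fully open); "grasp_force": force on a finger pad.
Only numpy, scipy, OpenCV 4.12 (cv2) and the standard library are available. Lean on these libraries where they do the work, as an engineer would, in place of code of your own. Each camera call takes 0.05 s, during which the arm holds its last target. There are 200 camera calls.

## Working session

There is one attempt and no reset: what is moved stays moved. The work goes in short steps, Python scripts to look and compute and a tool call to move; the robot and the scene stay as the last step left them, time stands still between calls to the robot, and variables do not carry over. Pictures are saved under pics/ and viewed, at most 10 in all, crops included, and the job is handed in when it is done.

Besides the shell and the picture viewer there is one more tool, called after "Request:" as name(argument=value, ...), one argument or row to a line, values as JSON. apply_moves: Moves the arm, as the interface text tells. Its arguments: {"type":"object","properties":{"moves":{"type":"array"}},"required":["moves"]}

```bash
mkdir -p pics; cat > h.py <<'E'
import numpy as np, cv2
from scipy.spatial.transform import Rotation as R
from plant import manip
def w(f,p):
    M=cv2.Rodrigues(np.array(f["rvec"],float))[0]
    return M.T@(np.array(p)-np.array(f["tvec"]).ravel())
def px(f,P):
    M=cv2.Rodrigues(np.array(f["rvec"],float))[0]
    c=M@np.array(P)+np.array(f["tvec"]).ravel(); s=c[:2]/c[2]; s=s*(1+f["k1"]*(s@s))
    return np.array(f["K"])[:2,:2]@s+np.array(f["K"])[:2,2]
def ray(f,uv,z):
    K=np.array(f["K"]); d=(np.array(uv)-K[:2,2])/[K[0,0],K[1,1]]; s=d.copy()
    for _ in range(20): s=d/(1+f["k1"]*(s@s))
    M=cv2.Rodrigues(np.array(f["rvec"],float))[0]
    C=-M.T@np.array(f["tvec"]).ravel(); v=M.T@np.r_[s,1]
    return C+v*(z-C[2])/v[2]
def save(f,n,crop=None,sc=1):
    im=cv2.cvtColor(f["image"],cv2.COLOR_RGB2BGR)
    if crop: im=im[crop[1]:crop[3],crop[0]:crop[2]]
    cv2.imwrite("pics/"+n,cv2.resize(im,None,fx=sc,fy=sc,interpolation=cv2.INTER_CUBIC))
np.set_printoptions(precision=4,suppress=True)
E
python3 - <<'E'
from h import *
both=[]
for n in("scene","top"):
    f=manip.grab_frame(n);save(f,n+"0.png");both.append(f["image"])
    print(n,"cam",w(f,[0,0,0]),f["k1"],f["K"][0])
    for l in["air_unit","access_hole","hood_rib","knob_grip","pointer_line","mark_point","pin_grip","pin_tip","stand_hole","paint_jar","ink_bottle","wash_jar","casing_tray"]:
        print(l,[(np.round(w(f,d["location"]),4).tolist(),round(d["score"],2)) for d in manip.spot_point(f,l)[:3]])
print(manip.state())
E
```

```text
scene cam [ 1.2152 -0.2092  1.2739] -0.00839876601736536 [502.4771   0.     279.7761]
air_unit [([0.5848, 0.0993, 0.0039], 0.98)]
access_hole [([0.5796, -0.0181, 0.1206], 0.96)]
hood_rib [([0.5798, 0.0362, 0.1321], 0.79)]
knob_grip []
pointer_line []
mark_point []
pin_grip [([0.5099, -0.3021, 0.1153], 0.63)]
pin_tip [([0.5105, -0.3081, 0.0157], 0.57)]
stand_hole [([0.5156, -0.4287, 0.0844], 0.77), ([0.3799, -0.2389, 0.0829], 0.77), ([0.5118, -0.3018, 0.0893], 0.69)]
paint_jar [([0.6595, -0.3402, 0.0025], 0.78), ([0.5855, 0.1031, -0.0007], 0.18)]
ink_bottle [([0.6648, -0.2677, 0.006], 0.55)]
wash_jar [([0.4664, 0.4197, -0.0021], 0.57)]
casing_tray [([0.6089, 0.4252, 0.0001], 0.98)]
top cam [ 0.3186 -0.0077  1.1793] 0.0024635971939617573 [478.5182   0.     277.4161]
air_unit [([0.5786, 0.1008, -0.0013], 0.79)]
access_hole [([0.576, -0.016, 0.1155], 0.88)]
hood_rib [([0.5829, 0.0333, 0.1319], 0.91)]
knob_grip []
pointer_line []
mark_point []
pin_grip [([0.5097, -0.3015, 0.1218], 0.52)]
pin_tip []
stand_hole [([0.5529, -0.1801, 0.0866], 0.96), ([0.5148, -0.4231, 0.0811], 0.83), ([0.3807, -0.2384, 0.0836], 0.71)]
paint_jar [([0.6594, -0.3422, 0.0009], 0.72)]
ink_bottle [([0.6627, -0.2634, 0.0041], 0.78)]
wash_jar [([0.4632, 0.4222, 0.0027], 0.78)]
casing_tray [([0.6023, 0.4246, 0.0046], 0.8)]
{'time': 1.4, 'joint_pos': array([ 1.212 ,  0.0527,  1.6129,  0.    ,  1.476 , -0.119 ]), 'joint_vel': array([-0.001 , -0.0001,  0.0003,  0.0026, -0.0009, -0.0007]), 'joint_efforts': array([  0.0001, -39.3672, -37.0455,  -0.0001,   0.0006,   0.    ]), 'tool_pos': array([0.1484, 0.6071, 0.2483]), 'tool_rot': array([-0.    ,  0.1196,  0.9928, -0.    ]), 'contact_force': array([-0.0418, -0.8021, -0.4044]), 'ft_torque': array([ 0.0186, -0.0097, -0.0432]), 'grasp_force': 0.0, 'gripper_width': 0.9961488748129254}
```

```bash
python3 -c "
import cv2,numpy as np
print(cv2.imread('pics/top0.png').shape)"
```

```text
(420, 560, 3)
```

View pics/top0.png

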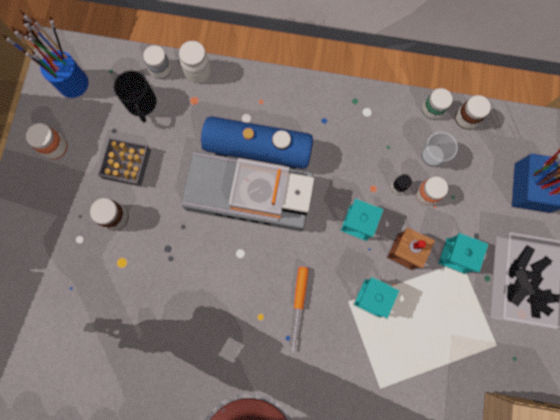

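View pics/scene0.png

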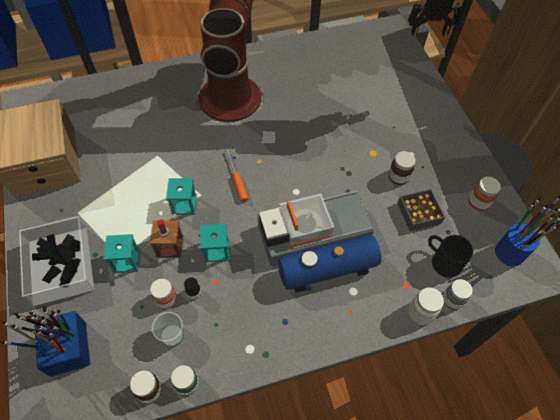

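Top view: latch block around (298,192), rib around (277,187), brown stand around (412,248) with the red pin, and three turquoise look-alikes round it at (363,218), (463,253) and (377,298). Next I'll refine the compressor yaw and the pin.

```bash
python3 - <<'E'
from h import *
for n in("scene","top"):
    for i in range(3):
        f=manip.grab_frame(n)
        for l in["access_hole","hood_rib","air_unit","pin_grip","stand_hole","pin_tip"]:
            r=manip.spot_point(f,l)
            print(n,l,[(np.round(w(f,d["location"]),4).tolist(),round(d["score"],2)) for d in r if d["score"]>.3 and not(l=="stand_hole" and abs(w(f,d["location"])[1]+.3)>.05)])
    im=f["image"]
    hsv=cv2.cvtColor(im,cv2.COLOR_RGB2HSV)
    rib=cv2.inRange(hsv,(5,150,120),(18,255,255))
    # restrict round hole
    u=px(f,[.58,.035,.131]).astype(int);m=np.zeros_like(rib);m[u[1]-30:u[1]+30,u[0]-30:u[0]+30]=rib[u[1]-30:u[1]+30,u[0]-30:u[0]+30]
    pts=np.argwhere(m>0)[:,::-1].astype(np.float32);print("rib",len(pts),cv2.minAreaRect(pts) if len(pts) else 0)
    u=px(f,[.58,.05,.1]).astype(int); v=px(f,[.51,-.302,.12]).astype(int)
    a=cv2.cvtColor(im,cv2.COLOR_RGB2BGR)
    A=[cv2.resize(a[c[1]-r:c[1]+r,c[0]-r:c[0]+r],(400,400),interpolation=cv2.INTER_CUBIC) for c,r in((u,70),(v,30))]
    cv2.imwrite(f"pics/crop_{n}.png",np.hstack(A)); print("crop",u-70,400/140,v-30,400/60)
E
```

```text
scene access_hole [([0.5814, -0.0167, 0.1187], 0.81), ([0.6595, -0.3413, -0.0012], 0.65)]
scene hood_rib [([0.5814, 0.0363, 0.1306], 0.64)]
scene air_unit [([0.5841, 0.1033, 0.0008], 0.55)]
scene pin_grip [([0.512, -0.3055, 0.1143], 0.7)]
scene stand_hole [([0.5089, -0.3028, 0.0864], 0.68)]
scene pin_tip [([0.5087, -0.3057, 0.0131], 0.69)]
scene access_hole [([0.5808, -0.0143, 0.1202], 0.71)]
scene hood_rib [([0.5788, 0.0374, 0.1312], 0.87)]
scene air_unit []
scene pin_grip [([0.5079, -0.3028, 0.1136], 0.5)]
scene stand_hole [([0.5063, -0.3003, 0.0882], 0.62)]
scene pin_tip [([0.5092, -0.3037, 0.0143], 0.62)]
scene access_hole [([0.5809, -0.0185, 0.1196], 0.55), ([0.583, 0.1034, -0.0006], 0.39)]
scene hood_rib [([0.5825, 0.0369, 0.1324], 0.74)]
scene air_unit [([0.5843, 0.1026, -0.003], 0.6)]
scene pin_grip [([0.5108, -0.3057, 0.1133], 0.54)]
scene stand_hole [([0.5082, -0.3024, 0.0907], 0.65)]
scene pin_tip [([0.5089, -0.3049, 0.0124], 0.61), ([0.5816, 0.1017, -0.0016], 0.32)]
rib 74 ((292.1500244140625, 212.95001220703125), (25.930675506591797, 2.8460497856140137), 71.5650482177734
[... 347 characters left out ...]
.5759, -0.0176, 0.1202], 0.72)]
top hood_rib [([0.5824, 0.0351, 0.1296], 0.82)]
top air_unit [([0.5799, 0.1031, -0.0001], 0.75)]
top pin_grip [([0.512, -0.3044, 0.1151], 0.57)]
top stand_hole [([0.5068, -0.3023, 0.0815], 0.83)]
top pin_tip []
top access_hole [([0.5775, -0.0164, 0.1175], 0.91)]
top hood_rib [([0.5807, 0.0352, 0.1339], 0.76)]
top air_unit [([0.5852, 0.1012, 0.001], 0.87)]
top pin_grip [([0.5134, -0.3, 0.1176], 0.68)]
top stand_hole [([0.5088, -0.3, 0.0856], 0.85)]
top pin_tip [([0.577, -0.0146, 0.1172], 0.5)]
rib 75 ((273.1375427246094, 192.74041748046875), (7.677583694458008, 46.606170654296875), 21.571308135986328)
crop [199 119] 2.857142857142857 [389 213] 6.666666666666667
```

View pics/crop_top.png

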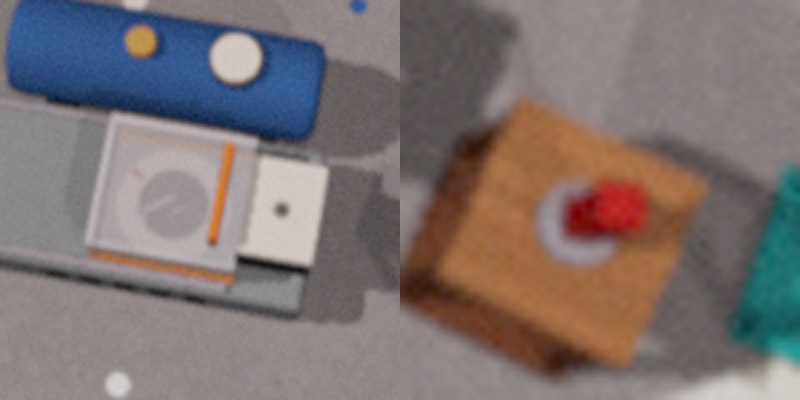

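Top crop: the white block's corners are near (258,157), (328,167), (312,270) and (240,258), with the hole at (282,209). The rib runs from (230,145) to (213,243), and the pointer is visible under the hood. On the right are the brown stand's corners, its flange and the red handle, leaning off-nadir.

```bash
python3 - <<'E'
from h import *
f=manip.grab_frame("top")
c=lambda x,y:(199+x/2.857-.3,119+y/2.857-.3)
s=lambda x,y:(389+x/6.667-.4,213+y/6.667-.4)
P=[ray(f,c(*q),.12) for q in((258,157),(328,167),(312,270),(240,258))]
print("block",P,"centre",np.mean(P,0)); ang=lambda v:np.degrees(np.arctan2(v[1],v[0]))
print("xdir",ang(P[0]-P[3]),ang(P[1]-P[2]),"ydir-90",ang(P[0]-P[1])-90,ang(P[3]-P[2])-90)
print("hole",ray(f,c(282,209),.12))
a,b=ray(f,c(230,145),.146),ray(f,c(213,243),.146);print("rib",a,b,(a+b)/2,ang(a-b),np.linalg.norm(a-b))
S=[ray(f,s(*q),.085) for q in((125,98),(308,185),(230,362),(38,275))]
print("stand",np.mean(S,0),[ang(S[i]-S[(i+1)%4]) for i in range(4)],[np.linalg.norm(S[i]-S[(i+1)%4]) for i in range(4)])
print("flange",ray(f,s(178,225),.091),"handle top",ray(f,s(218,207),.141))
hsv=cv2.cvtColor(f["image"],cv2.COLOR_RGB2HSV)[213:273,389:449]
m=cv2.inRange(hsv,(0,190,190),(6,255,255))|cv2.inRange(hsv,(172,190,190),(180,255,255))
pts=np.argwhere(m>0)[:,::-1].astype(np.float32);print(len(pts),pts.mean(0)+[389,213],cv2.minAreaRect(pts),"->",ray(f,pts.mean(0)+[389,213],.141))
k=[ray(f,c(*q),.097) for q in((175,203),(148,214))];print("knob",k,"mark",ray(f,c(138,172),.067))
E
```

```text
block [array([0.6188, 0.0105, 0.12  ]), array([ 0.6201, -0.0462,  0.12  ]), array([ 0.5347, -0.0466,  0.12  ]), array([0.5346, 0.011 , 0.12  ])] centre [ 0.5771 -0.0178  0.12  ]
xdir -0.3302544830500246 0.289748525849911 ydir-90 1.3603737130788573 0.10978735955247032
hole [ 0.5796 -0.0154  0.12  ]
rib [0.6173 0.0333 0.146 ] [0.5375 0.0331 0.146 ] [0.5774 0.0332 0.146 ] 0.1798953161536663 0.07982302105838737
stand [ 0.5054 -0.3026  0.085 ] [np.float64(73.45117741255106), np.float64(-17.176034770252755), np.float64(-105.13624056749197), np.float64(161.22335757472035)] [np.float64(0.06872177553000662), np.float64(0.06829882510106487), np.float64(0.07072027110522021), np.float64(0.07009108612016046)]
flange [ 0.5061 -0.3018  0.091 ] handle top [ 0.5056 -0.3005  0.141 ]
0 [nan nan] ((0.0, 0.0), (0.0, 0.0), 0.0) -> [nan nan nan]
knob [array([0.5754, 0.0712, 0.097 ]), array([0.5626, 0.0912, 0.097 ])] mark [0.6037 0.1088 0.067 ]<stdin>:15: RuntimeWarning: Mean of empty slice.
  ret = um.true_divide(
```

View pics/crop_scene.png

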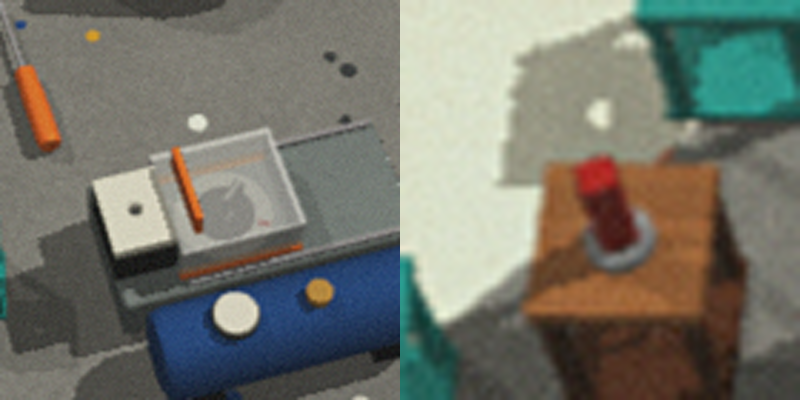

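Scene crop: the same layout, with the hole at (136,209), the handle's top face near (596,177) and the flange near (620,245). Next come the two-camera estimates, the handle yaw and the first move.

```bash
cat >> h.py <<'E'
def go(p,yaw,z=None):
    """world target TCP, yaw (deg) of tool y -> turn about tool z (rad), shift in tool axes (cm)"""
    s=manip.state();q=s["tool_rot"];Rt=R.from_quat([q[1],q[2],q[3],q[0]]).as_matrix()
    d=Rt.T@(np.array(p)-s["tool_pos"])*100
    y=np.radians(yaw); T=np.array([[np.sin(y),np.cos(y),0],[-np.cos(y),np.sin(y),0],[0,0,-1]]);T[:,0]*=-1 if np.linalg.det(T)<0 else 1
    rv=R.from_matrix(Rt.T@T).as_rotvec()
    print("turn",rv,"deg",np.degrees(rv[2]),"rows>=",abs(np.degrees(rv[2]))/8.59,"shift cm",d,"rows",np.linalg.norm(d)/5)
E
python3 - <<'E'
from h import *
f=manip.grab_frame("scene")
c=lambda x,y:(227+x/2.857-.3,149+y/2.857-.3)
s=lambda x,y:(131+(x-400)/6.667-.4,196+y/6.667-.4)
print("hole",ray(f,c(136,209),.12),"flange",ray(f,s(620,245),.091))
H=[ray(f,s(*q),.141) for q in((575,175),(605,158),(617,182),(585,195))]
ang=lambda v:np.degrees(np.arctan2(v[1],v[0]))
print("handle",np.mean(H,0),[ang(H[i]-H[(i+1)%4]) for i in range(4)],[np.linalg.norm(H[i]-H[(i+1)%4]) for i in range(4)])
a,b=ray(f,c(178,150),.146),ray(f,c(200,222),.146);print("rib",a,b,ang(b-a))
go([.5,.25,.26],72);go([.508,-.303,.2],72);go([.508,-.303,.2],-18)
E
```

```text
hole [ 0.5811 -0.0152  0.12  ] flange [ 0.5125 -0.3034  0.091 ]
handle [ 0.5099 -0.3032  0.141 ] [np.float64(-71.04699736675666), np.float64(-167.88157041531613), np.float64(99.91297165541339), np.float64(12.37469091978284)] [np.float64(0.01320533925820382), np.float64(0.012268116727366227), np.float64(0.013075594643921228), np.float64(0.0101935540941764)]
rib [0.5458 0.0359 0.146 ] [0.6246 0.032  0.146 ] -2.8583997844046762
turn [ 0.     -0.      0.0744] deg 4.26068633743368 rows>= 0.4960053943461793 shift cm [-42.6326 -26.3382  -1.169 ] rows 10.0251843361244
turn [ 0.     -0.      0.0744] deg 4.26068633743368 rows>= 0.4960053943461793 shift cm [-56.5438 -79.866    4.8298] rows 19.59500182482289
turn [ 0.     -0.      1.6452] deg 94.26068633326535 rows>= 10.973304578959878 shift cm [-56.5438 -79.866    4.8298] rows 19.59500182482289
```

Request:
apply_moves(
  moves=[
    [[0,0,1.1],[-42.6,-26.3,-1.2],-1],
    [[0,0,1.1],[-42.6,-26.3,-1.2],-1],
    [[0,0,1.1],[-42.6,-26.3,-1.2],-1],
    [[0,0,1.1],[-42.6,-26.3,-1.2],-1],
    [[0,0,1.1],[-42.6,-26.3,-1.2],-1],
    [[0,0,1.1],[-42.6,-26.3,-1.2],-1],
    [[0,0,1.1],[-42.6,-26.3,-1.2],-1],
    [[0,0,1.1],[-42.6,-26.3,-1.2],-1],
    [[0,0,1.1],[-56.6,-79.8,4.8],-0.3],
    [[0,0,1.1],[-56.6,-79.8,4.8],-0.3],
    [[0,0,1.1],[-56.6,-79.8,4.8],-0.3],
    [[0,0,1.1],[-56.6,-79.8,4.8],-0.3],
    [[0,0,1.1],[-56.6,-79.8,4.8],-0.3],
    [[0,0,1.1],[-56.6,-79.8,4.8],-0.3],
    [[0,0,1.1],[-56.6,-79.8,4.8],-0.3],
    [[0,0,1.1],[-56.6,-79.8,4.8],-0.3],
    [[0,0,1.1],[-56.6,-79.8,4.8],-0.3],
    [[0,0,1.1],[-56.6,-79.8,4.8],-0.3],
    [[0,0,1.1],[-56.6,-79.8,4.8],-0.3],
    [[0,0,1.1],[-56.6,-79.8,4.8],-0.3],
  ],
)

```text
time: 5.6
tool_pos: [0.5045, -0.2727, 0.2033]
tool_rot: [0.0, 0.621, 0.784, 0.0]
contact_force: [0.6, -0.1, 0.2]
gripper_width: 0.65
grasp_force: 0.0
```

```bash
python3 - <<'E'
from h import *
s=manip.state();print(s["time"],s["tool_pos"],s["tool_rot"],s["gripper_width"],s["joint_pos"])
go([.509,-.3025,.2],13)
E
```

```text
5.6 [ 0.5045 -0.2727  0.2033] [0.0003 0.6211 0.7837 0.0001] 0.6502806560140562 [-0.6254 -0.0378  1.78    0.0002  1.3988 -0.8559]
turn [0.0005 0.0003 0.0036] deg 0.2070368947634796 rows>= 0.024102083208786918 shift cm [-3.0031 -0.2461  0.3276] rows 0.606191843185798
```

Request:
apply_moves(
  moves=[
    [[0,0,0],[-3.0,-0.25,0.3],-0.3],
    [[0,0,0],[-3.0,-0.25,0.3],-0.3],
    [[0,0,0],[-3.0,-0.25,0.3],-0.3],
  ],
)

```text
time: 5.9
tool_pos: [0.5088, -0.3005, 0.1999]
tool_rot: [-0.0, 0.621, 0.784, 0.0]
contact_force: [-0.6, 1.1, -0.8]
gripper_width: 0.646
grasp_force: 0.0
```

```bash
python3 - <<'E'
from h import *
go([.509,-.3025,.118],13)
print(manip.state()["tool_pos"])
A=[]
for n,z in(("top",.141),("scene",.141)):
    f=manip.grab_frame(n);u=px(f,[.509,-.3025,.14]).astype(int)
    a=cv2.cvtColor(f["image"],cv2.COLOR_RGB2BGR)[u[1]-35:u[1]+35,u[0]-35:u[0]+35]
    A.append(cv2.resize(a,(400,400),interpolation=cv2.INTER_CUBIC)); print(u-35)
cv2.imwrite("pics/over.png",np.hstack(A))
E
```

```text
turn [-0.0003 -0.001   0.0029] deg 0.16519093150472955 rows>= 0.01923060902266933 shift cm [-0.2055 -0.0282  8.1925] rows 1.6390293213949103
[ 0.5088 -0.3005  0.1999]
[387 207]
[125 187]
```

View pics/over.png

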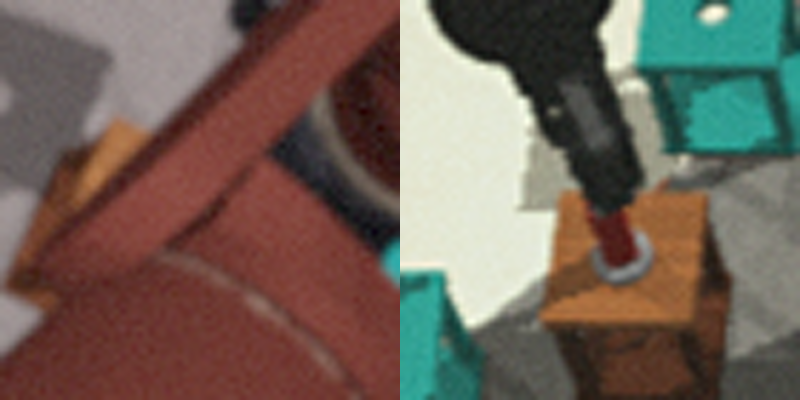

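The arm hides the stand from the top camera. In the scene view the fingers are lined up over the red handle. Descending and gripping.

Request:
apply_moves(
  moves=[
    [[0,0,0],[-0.1,0,5.0],-0.3],
    [[0,0,0],[-0.1,0,8.2],-0.3],
    [[0,0,0],[-0.1,0,8.2],-0.3],
    [[0,0,0],[-0.1,0,8.2],1],
    [[0,0,0],[-0.1,0,8.2],1],
    [[0,0,0],[-0.1,0,8.2],1],
    [[0,0,0],[-0.1,0,8.2],1],
    [[0,0,0],[-0.1,0,8.2],1],
    [[0,0,0],[-0.1,0,8.2],1],
    [[0,0,0],[-0.1,0,8.2],1],
    [[0,0,0],[-0.1,0,8.2],1],
    [[0,0,0],[-0.1,0,8.2],1],
  ],
)

```text
time: 7.2
tool_pos: [0.5108, -0.3022, 0.1214]
tool_rot: [0.002, 0.621, 0.784, 0.0]
contact_force: [0.2, 0.8, 6.7]
gripper_width: 0.18
grasp_force: 58.7
```

Request:
apply_moves(
  moves=[
    [[0,0,0],[0,0,-5],1],
    [[0,0,0],[0,0,-10],1],
    [[0,0,0],[0,0,-15],1],
    [[0,0,0],[0,0,-15],1],
    [[0,0,0],[0,0,-15],1],
    [[0,0,0],[0,0,-15],1],
  ],
)

```text
time: 7.8
tool_pos: [0.5087, -0.3008, 0.2667]
tool_rot: [-0.001, 0.621, 0.784, -0.0]
contact_force: [0.6, -0.7, -0.6]
gripper_width: 0.181
grasp_force: 58.6
```

```bash
python3 - <<'E'
from h import *
s=manip.state();print(s["tool_pos"],s["gripper_width"],s["joint_pos"])
for n in("scene","top"):
    f=manip.grab_frame(n);
    for l in("pin_grip","pin_tip"): print(n,l,[(np.round(w(f,d["location"])-s["tool_pos"],4).tolist(),round(d["score"],2)) for d in manip.spot_point(f,l)[:2]])
go([.579,-.0165,.27],13)
E
```

```text
[ 0.5087 -0.3008  0.2667] 0.18144256374650766 [-0.6599 -0.0365  1.6718  0.      1.5085 -0.8908]
scene pin_grip [([0.0055, -0.0025, -0.0069], 0.4), ([0.0006, -0.0009, -0.1795], 0.34)]
scene pin_tip [([-0.0422, 0.7208, -0.269], 0.66), ([0.0018, -0.0026, -0.1075], 0.46)]
top pin_grip []
top pin_tip []
turn [-0.0014 -0.0018  0.0041] deg 0.2361339104533705 rows>= 0.0274893958618592 shift cm [26.0839 13.3349 -0.2861] rows 5.859244793410571
```

Request:
apply_moves(
  moves=[
    [[0,0,0],[26.1,13.3,-0.3],1],
    [[0,0,0],[26.1,13.3,-0.3],1],
    [[0,0,0],[26.1,13.3,-0.3],1],
    [[0,0,0],[26.1,13.3,-0.3],1],
    [[0,0,0],[26.1,13.3,-0.3],1],
    [[0,0,0],[26.1,13.3,-0.3],1],
    [[0,0,0],[26.1,13.3,-0.3],1],
    [[0,0,0],[26.1,13.3,-0.3],1],
    [[0,0,0],[26.1,13.3,2.5],1],
    [[0,0,0],[26.1,13.3,2.5],1],
    [[0,0,0],[26.1,13.3,2.5],1],
  ],
)

```text
time: 9.2
tool_pos: [0.5783, -0.0178, 0.2424]
tool_rot: [-0.001, 0.622, 0.783, -0.001]
contact_force: [-0.1, -0.5, -0.5]
gripper_width: 0.18
grasp_force: 58.7
```

```bash
python3 - <<'E'
from h import *
s=manip.state();print(s["time"],s["tool_pos"],s["joint_pos"])
A=[]
for n in("scene","scene","top"):
    f=manip.grab_frame(n);
    for l in("pin_grip","pin_tip","access_hole"): print(n,l,[(np.round(w(f,d["location"]),4).tolist(),round(d["score"],2)) for d in manip.spot_point(f,l)[:2]])
    u=px(f,[.579,-.0165,.13]).astype(int)
    a=cv2.cvtColor(f["image"],cv2.COLOR_RGB2BGR)[u[1]-25:u[1]+25,u[0]-25:u[0]+25];A.append(cv2.resize(a,(400,400),interpolation=cv2.INTER_CUBIC));print(u-25)
    print("tip pred px",px(f,s["tool_pos"]-[0,0,.11]),"hole pred",px(f,[.579,-.0165,.12]))
cv2.imwrite("pics/hover.png",np.hstack(A[1:]))
E
```

```text
9.2 [ 0.5783 -0.0178  0.2424] [-0.1593 -0.0519  1.7274 -0.0002  1.4684 -0.3886]
scene pin_grip [([0.5788, -0.019, 0.2364], 0.58)]
scene pin_tip [([0.5791, -0.0206, 0.1344], 0.64)]
scene access_hole [([0.5802, -0.0175, 0.1194], 0.62), ([0.6591, -0.3429, 0.0004], 0.48)]
[248 194]
tip pred px [273.0507 218.8759] hole pred [273.5961 221.3239]
scene pin_grip [([0.5838, -0.0162, 0.2401], 0.37)]
scene pin_tip [([0.5818, -0.0187, 0.1372], 0.66), ([0.6084, 0.4222, 0.0019], 0.64)]
scene access_hole [([0.577, -0.016, 0.1191], 0.78), ([0.6642, -0.2647, 0.0064], 0.64)]
[248 194]
tip pred px [273.0507 218.8759] hole pred [273.5961 221.3239]
top pin_grip []
top pin_tip [([0.6633, -0.2639, 0.0018], 0.58), ([0.5748, -0.0142, 0.1166], 0.44)]
top access_hole [([0.58, -0.0152, 0.1187], 0.88)]
[273 166]
tip pred px [298.6589 191.287 ] hole pred [297.857  192.1962]
```

View pics/hover.png

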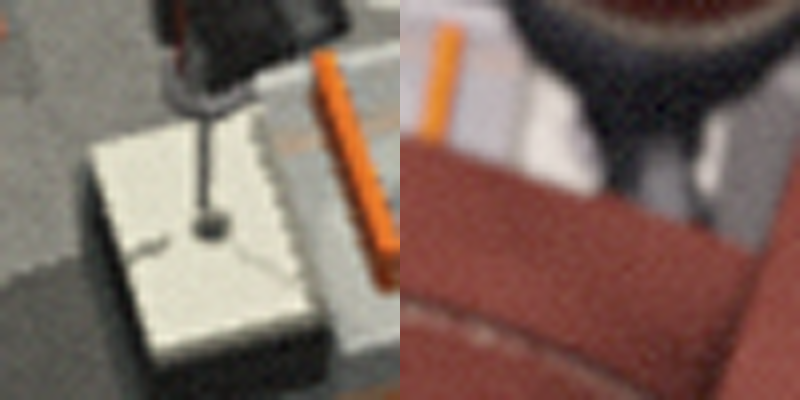

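Scene view: the rod (around column 273.5) sits about 1 px left of the hole at (274.5,222.5), so I need about +2.5 mm in y. The top view is occluded. Correcting, then lowering gently.

Request:
apply_moves(
  moves=[
    [[0,0,0],[0.27,0.08,0],1],
    [[0,0,0],[0.27,0.08,0.3],1],
    [[0,0,0],[0.27,0.08,0.6],1],
    [[0,0,0],[0.27,0.08,0.9],1],
    [[0,0,0],[0.27,0.08,1.2],1],
    [[0,0,0],[0.27,0.08,1.5],1],
    [[0,0,0],[0.27,0.08,1.8],1],
    [[0,0,0],[0.27,0.08,2.0],1],
    [[0,0,0],[0.27,0.08,2.0],1],
  ],
)

```text
time: 10.7
tool_pos: [0.579, -0.0139, 0.2228]
tool_rot: [-0.0, 0.621, 0.784, -0.0]
contact_force: [0.1, -0.5, -0.6]
gripper_width: 0.18
grasp_force: 58.7
```

Request:
apply_moves(
  moves=[
    [[0,0,0],[0,0,0.5],1],
    [[0,0,0],[0,0,1.0],1],
    [[0,0,0],[0,0,1.5],1],
    [[0,0,0],[0,0,1.9],1],
    [[0,0,0],[0,0,1.9],1],
  ],
)

```text
time: 11.2
tool_pos: [0.5789, -0.0139, 0.2036]
tool_rot: [-0.0, 0.621, 0.784, -0.0]
contact_force: [-0.0, 0.3, -0.3]
gripper_width: 0.177
grasp_force: 58.7
```

Inside the hole without contact; now pressing the button.

Request:
apply_moves(
  moves=[
    [[0,0,0],[0,0,0.4],1],
    [[0,0,0],[0,0,0.8],1],
    [[0,0,0],[0,0,1.1],1],
    [[0,0,0],[0,0,1.3],1],
    [[0,0,0],[0,0,1.3],1],
    [[0,0,0],[0,0,1.3],1],
  ],
)

```text
time: 11.8
tool_pos: [0.5796, -0.0139, 0.1919]
tool_rot: [0.001, 0.621, 0.784, 0.0]
contact_force: [-0.5, -0.0, 5.5]
gripper_width: 0.177
grasp_force: 59.5
```

```bash
python3 - <<'E'
from h import *
f=manip.grab_frame("scene")
print([(np.round(w(f,d["location"]),4).tolist(),round(d["score"],2)) for d in manip.spot_point(f,"hood_rib")[:2]],manip.state()["tool_pos"])
E
```

```text
[([0.5823, 0.0618, 0.1345], 0.98)] [ 0.5796 -0.014   0.1918]
```

The hood has sprung about 25 mm. Withdrawing and carrying the pin back.

Request:
apply_moves(
  moves=[
    [[0,0,0],[0,0,-4],1],
    [[0,0,0],[0,0,-8],1],
    [[0,0,0],[0,0,-8],1],
    [[0,0,0],[0,0,-8],1],
    [[0,0,0],[-26.5,-13.4,-8],1],
    [[0,0,0],[-26.5,-13.4,-8],1],
    [[0,0,0],[-26.5,-13.4,-8],1],
    [[0,0,0],[-26.5,-13.4,-8],1],
    [[0,0,0],[-26.5,-13.4,-8],1],
    [[0,0,0],[-26.5,-13.4,-8],1],
    [[0,0,0],[-26.5,-13.4,-8],1],
    [[0,0,0],[-26.5,-13.4,-8],1],
    [[0,0,0],[-26.5,-13.4,-8],1],
    [[0,0,0],[-26.5,-13.4,-8],1],
  ],
)

```text
time: 13.3
tool_pos: [0.5096, -0.301, 0.2704]
tool_rot: [-0.001, 0.62, 0.784, 0.0]
contact_force: [0.3, 0.1, -1.2]
gripper_width: 0.178
grasp_force: 59.3
```

```bash
python3 - <<'E'
from h import *
s=manip.state();print(s["time"],s["tool_pos"],s["gripper_width"])
for i in range(2):
    f=manip.grab_frame("scene")
    for l in("pin_grip","pin_tip","hood_rib"): print(l,[(np.round(w(f,d["location"]),4).tolist(),round(d["score"],2)) for d in manip.spot_point(f,l)[:2]])
go([.509,-.302,.2],13)
E
```

```text
13.3 [ 0.5096 -0.301   0.2704] 0.17772268378567935
pin_grip [([0.5122, -0.3022, 0.2628], 0.59), ([0.5827, -0.0157, 0.1187], 0.3)]
pin_tip [([0.5125, -0.3006, 0.1632], 0.38)]
hood_rib [([0.5793, 0.0612, 0.1302], 0.88), ([0.6646, -0.266, 0.0046], 0.68)]
pin_grip [([0.5124, -0.3002, 0.2664], 0.58)]
pin_tip [([0.5125, -0.305, 0.1624], 0.44)]
hood_rib [([0.5797, 0.0594, 0.131], 0.91)]
turn [0.0001 0.0002 0.0046] deg 0.2622789961733425 rows>= 0.030533061254172583 shift cm [ 0.042  -0.0457  7.1378] rows 1.4276237041371334
```

Request:
apply_moves(
  moves=[
    [[0,0,0],[0,0,3],1],
    [[0,0,0],[0,0,6],1],
    [[0,0,0],[0,0,7.2],1],
    [[0,0,0],[0,0,8],1],
    [[0,0,0],[0,0,8.8],1],
    [[0,0,0],[0,0,9.6],1],
    [[0,0,0],[0,0,9.6],1],
  ],
)

```text
time: 14.4
tool_pos: [0.5092, -0.3024, 0.1747]
tool_rot: [-0.0, 0.621, 0.784, 0.0]
contact_force: [-0.2, 0.7, -1.5]
gripper_width: 0.181
grasp_force: 59.4
```

Request:
apply_moves(
  moves=[
    [[0,0,0],[0,0,2],1],
    [[0,0,0],[0,0,4],1],
    [[0,0,0],[0,0,4.8],1],
    [[0,0,0],[0,0,5.2],1],
    [[0,0,0],[0,0,5.5],1],
    [[0,0,0],[0,0,5.5],1],
  ],
)

```text
time: 15.0
tool_pos: [0.5101, -0.3031, 0.1216]
tool_rot: [0.001, 0.621, 0.784, 0.0]
contact_force: [0.5, -0.5, -1.0]
gripper_width: 0.174
grasp_force: 59.5
```

Request:
apply_moves(
  moves=[
    [[0,0,0],[0,0,0.3],1],
    [[0,0,0],[0,0,0.3],1],
    [[0,0,0],[0,0,0.3],-0.3],
    [[0,0,0],[0,0,0.3],-0.3],
    [[0,0,0],[0,0,0.3],-0.3],
    [[0,0,0],[0,0,0.3],-0.3],
    [[0,0,0],[0,0,0.3],-0.3],
    [[0,0,0],[0,0,-5],-0.3],
    [[0,0,0],[0,0,-10],-0.3],
    [[0,0,0],[0,0,-12],-0.3],
    [[0,0,0],[0,0,-12],-0.3],
  ],
)

```text
time: 16.1
tool_pos: [0.5115, -0.3041, 0.2463]
tool_rot: [0.005, 0.621, 0.784, 0.0]
contact_force: [0.1, 0.2, -0.3]
gripper_width: 0.648
grasp_force: 0.0
```

```bash
python3 - <<'E'
from h import *
s=manip.state();print(s["time"],s["tool_pos"],s["gripper_width"],s["joint_pos"])
for i in range(2):
    f=manip.grab_frame("scene")
    for l in("pin_grip","pin_tip","hood_rib"): print(l,[(np.round(w(f,d["location"]),4).tolist(),round(d["score"],2)) for d in manip.spot_point(f,l)[:2]])
u=px(f,[.509,-.3025,.12]).astype(int);save(f,"back.png",(u[0]-30,u[1]-30,u[0]+30,u[1]+30),6)
go([.579,-.01,.25],90)
E
```

```text
16.1 [ 0.5115 -0.3041  0.2463] 0.6477366600658281 [-0.6614 -0.0226  1.6925  0.      1.4618 -0.8925]
pin_grip [([0.5139, -0.3081, 0.1167], 0.56)]
pin_tip [([0.5143, -0.3025, 0.0146], 0.54), ([0.6632, -0.2662, 0.0075], 0.48)]
hood_rib [([0.5799, 0.0603, 0.1299], 0.61)]
pin_grip [([0.514, -0.3058, 0.1146], 0.59)]
pin_tip [([0.5163, -0.3054, 0.0149], 0.71)]
hood_rib [([0.5782, 0.0582, 0.1288], 0.93)]
turn [-0.     -0.0033 -1.3398] deg -76.76603142181641 rows>= 8.936674205100863 shift cm [26.8285 13.5168 -1.1271] rows 6.012457533795861
```

View pics/back.png

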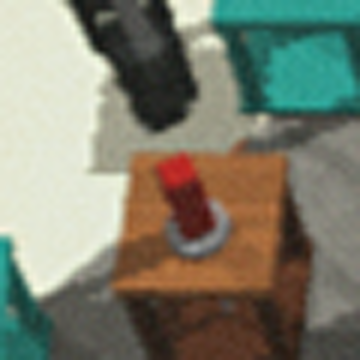

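The pin stands upright in the brown stand with its flange down. Now to the hood rib with closed fingers.

Request:
apply_moves(
  moves=[
    [[0,0,0.23],[30.8,14.1,4.0],1],
    [[0,0,0.23],[30.8,14.1,4.0],1],
    [[0,0,0.23],[30.8,14.1,4.0],1],
    [[0,0,0.23],[30.8,14.1,4.0],1],
    [[0,0,0.23],[30.8,14.1,4.0],1],
    [[0,0,0.23],[30.8,14.1,4.0],1],
    [[0,0,0.23],[30.8,14.1,4.0],1],
    [[0,0,0.23],[30.8,14.1,4.0],1],
    [[0,0,0.23],[30.8,14.1,4.0],1],
    [[0,0,0.23],[30.8,14.1,4.0],1],
    [[0,0,0.23],[30.8,14.1,7],1],
    [[0,0,0.23],[30.8,14.1,10.3],1],
    [[0,0,0.23],[30.8,14.1,10.3],1],
    [[0,0,0.23],[30.8,14.1,10.3],1],
  ],
)

```text
time: 17.9
tool_pos: [0.5758, 0.0284, 0.1372]
tool_rot: [-0.0, 0.707, 0.707, -0.0]
contact_force: [0.5, 0.1, 1.1]
gripper_width: 0.001
grasp_force: 0.0
```

```bash
python3 - <<'E'
from h import *
s=manip.state();print(s["tool_pos"],s["gripper_width"],s["contact_force"])
go([.579,.142,.141],0)
E
```

```text
[0.5758 0.0284 0.1372] 0.0014121728240433335 [0.5033 0.1337 1.1037]
turn [-0.0013  0.0001 -0.0009] deg -0.04957355254051988 rows>= 0.005771077129280545 shift cm [11.3612  0.3092 -0.3842] rows 2.2743832496052856
```

Request:
apply_moves(
  moves=[
    [[0,0,0],[1.0,0.3,-0.4],1],
    [[0,0,0],[2.0,0.3,-0.4],1],
    [[0,0,0],[3.0,0.3,-0.4],1],
    [[0,0,0],[4.0,0.3,-0.4],1],
    [[0,0,0],[5.0,0.3,-0.4],1],
    [[0,0,0],[6.0,0.3,-0.4],1],
    [[0,0,0],[7.0,0.3,-0.4],1],
    [[0,0,0],[8.0,0.3,-0.4],1],
    [[0,0,0],[9.0,0.3,-0.4],1],
    [[0,0,0],[10.0,0.3,-0.4],1],
    [[0,0,0],[10.8,0.3,-0.4],1],
    [[0,0,0],[11.3,0.3,-0.4],1],
    [[0,0,0],[11.3,0.3,-0.4],1],
    [[0,0,0],[11.3,0.3,-0.4],1],
  ],
)

```text
time: 19.3
tool_pos: [0.579, 0.1358, 0.1413]
tool_rot: [0.005, 0.707, 0.707, -0.006]
contact_force: [-1.1, -25.8, 4.5]
gripper_width: 0.001
grasp_force: 13.0
```

Request:
apply_moves(
  moves=[
    [[0,0,0],[-3.0,0,0],1],
    [[0,0,0],[-3.0,0,-4],1],
    [[0,0,0],[-3.0,0,-8],1],
    [[0,0,0],[-18,-7,-13],0],
    [[0,0,0],[-30,-12,-13],0],
    [[0,0,0],[-30,-12,-13],0],
    [[0,0,0],[-30,-12,-13],0],
    [[0,0,0],[-30,-12,-13],0],
    [[0,0,0],[-30,-12,-13],0],
    [[0,0,0],[-30,-12,-13],0],
  ],
)

```text
time: 20.3
tool_pos: [0.4578, -0.1611, 0.272]
tool_rot: [0.0, 0.709, 0.705, -0.0]
contact_force: [-0.0, 1.6, -0.8]
gripper_width: 0.493
grasp_force: 0.0
```

```bash
python3 - <<'E'
from h import *
s=manip.state();print(s["time"],s["tool_pos"],s["gripper_width"],s["joint_pos"])
A=[]
for n in("scene","top","top"):
    f=manip.grab_frame(n)
    for l in("hood_rib","knob_grip","pointer_line","mark_point","stand_hole"): print(n,l,[(np.round(w(f,d["location"]),4).tolist(),round(d["score"],2)) for d in manip.spot_point(f,l)[:2]])
    u=px(f,[.579,.074,.08]).astype(int)
    a=cv2.cvtColor(f["image"],cv2.COLOR_RGB2BGR)[u[1]-25:u[1]+25,u[0]-25:u[0]+25];A.append(cv2.resize(a,(400,400),interpolation=cv2.INTER_CUBIC));print(u-25)
cv2.imwrite("pics/knob.png",np.hstack(A[:2]))
E
```

```text
20.3 [ 0.4578 -0.1611  0.272 ] 0.49290207136901976 [-0.4917 -0.305   1.8996 -0.0004  1.5462 -0.4855]
scene hood_rib [([0.5797, 0.1504, 0.1296], 0.68)]
scene knob_grip [([0.5811, 0.0759, 0.0825], 0.82)]
scene pointer_line [([0.5546, 0.1078, 0.0704], 0.68), ([0.4656, 0.4215, -0.0023], 0.58)]
scene mark_point []
scene stand_hole [([0.509, -0.3, 0.0896], 0.84), ([0.5557, -0.177, 0.0838], 0.75)]
[280 195]
top hood_rib [([0.5806, 0.1512, 0.1324], 0.89), ([0.6616, -0.2652, 0.0023], 0.36)]
top knob_grip [([0.5802, 0.0744, 0.0786], 0.78)]
top pointer_line [([0.5564, 0.1043, 0.0701], 0.76)]
top mark_point [([0.6589, -0.3424, -0.0006], 0.61), ([0.5572, 0.1028, 0.0707], 0.58)]
top stand_hole [([0.5148, -0.4216, 0.0854], 0.93), ([0.3812, -0.2342, 0.0839], 0.58)]
[234 164]
top hood_rib [([0.5809, 0.1495, 0.1318], 0.9)]
top knob_grip [([0.5789, 0.0727, 0.0832], 0.73)]
top pointer_line [([0.556, 0.1024, 0.07], 0.72)]
top mark_point [([0.5822, 0.1027, 0.0018], 0.2)]
top stand_hole [([0.5164, -0.4242, 0.081], 0.93), ([0.3802, -0.2366, 0.0797], 0.5)]
[234 164]
```

View pics/knob.png

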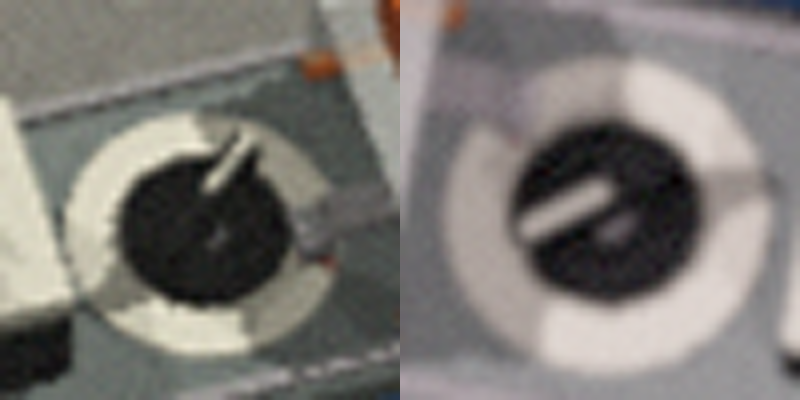

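Both views show the knob clear. The white pointer runs from (210,188) to (125,228) in the top crop. The red mark is near (112,133) in the top crop and (327,258) in the scene crop, where the hood's shadow and roof overlap it. Refining the mark by redness.

```bash
python3 - <<'E'
from h import *
ang=lambda v:np.degrees(np.arctan2(v[1],v[0]))
for n,o,pt,ds,rg in(("top",(234,164),[(125,228),(210,188)],(208,212),(112,133)),("scene",(280,195),[(255,138),(208,190)],(212,228),(327,258))):
    f=manip.grab_frame(n); c=lambda q:np.array(o)+np.array(q)/8-.44
    P=[ray(f,c(q),.097) for q in pt]; D=ray(f,c(ds),.071)
    print(n,"pointer",P,ang(P[0]-P[1]),"disc",D)
    im=f["image"].astype(float); r=im[...,0]-np.maximum(im[...,1],im[...,2])
    u=c(rg).round().astype(int);  w0=r[u[1]-5:u[1]+6,u[0]-5:u[0]+6]; print(w0.round().astype(int))
    t=np.clip(w0-25,0,None); yy,xx=np.mgrid[-5:6,-5:6]
    m=u+np.array([(xx*t).sum(),(yy*t).sum()])/t.sum(); M=ray(f,m,.067); C=np.array([.5795,.0745])
    print("mark",m,M,"angle",ang(M[:2]-C),ang(M[:2]-D[:2]),np.linalg.norm(M[:2]-D[:2]))
E
```

```text
top pointer [array([0.5657, 0.0949, 0.097 ]), array([0.5817, 0.0727, 0.097 ])] 125.72909262013331 disc [0.5807 0.0739 0.071 ]
[[ 4  6  5  7  3  6  4  5 11  8 14]
 [ 3  3  4  3  4  0  6  3 10 11 10]
 [ 3  5  6  3  2  6  3  6 10 10 10]
 [ 3  6  4  2  3  4  3  6 12 12 11]
 [ 5  9 11  6  6  1  6 10 10  8  9]
 [10  8  9  9  7 10  9  8  8  8  8]
 [ 8 10  9  8 13 15 12 10  9  6  6]
 [ 9 13 11 10 13 18 14 11  7  3  4]
 [11 10 12 10 10 15 12  2  2  0 -5]
 [12 10 10 11 10  8 10  8  4 -7  1]
 [ 9 11  9  8 10 11  6  2 -3 -5 -1]]
mark [nan nan] [nan nan nan] angle nan nan nan
scene pointer [array([0.5668, 0.0952, 0.097 ]), array([0.5818, 0.0733, 0.097 ])] 124.3780736193165 disc [0.5826 0.076  0.071 ]
[[-2  1 -3  1  0  1  4  2  4  2  0]
 [ 0 -4  1  1  4  1 -2  0 -2  3  3]
 [-1  0  4  0  4 -1  0  3  0 -2 -5]
 [-1  3  1  3  2  2 -2  1 -3 -4 -4]
 [ 2  3  0  2  6  0  4 -1 -4 -5 -3]
 [ 0  1  7  8  8 23 21  8  0 -5 -1]
 [-1 -1  2  1  6 15 19  9 -1 -5 -1]
 [ 0  1  0  4  5  6  4  0 -5 -4 -6]
 [ 3  1  1  4  2  2 -5 -5 -2 -2 -3]
 [ 0  3  3  1 -2  5  2 -5 -3 -2 -5]
 [ 2  4  4  4  5  1 -7 -3 -4 -3 -2]]
mark [nan nan] [nan nan nan] angle nan nan nan<stdin>:10: RuntimeWarning: invalid value encountered in divide
```

```bash
python3 - <<'E'
from h import *
ang=lambda v:np.degrees(np.arctan2(v[1],v[0]))
C=np.array([.5795,.0745])
for n,m,D in(("top",(248,182),(.5807,.0739)),("scene",(320.5,227.4),(.5826,.076))):
    f=manip.grab_frame(n)
    for z in(.066,.069):
        M=ray(f,m,z); print(n,M,ang(M[:2]-C),ang(M[:2]-D),np.linalg.norm(M[:2]-D))
go([C[0],C[1],.16],36)
E
```

```text
top [0.5968 0.1051 0.066 ] 60.5602199083077 62.745832157623504 0.035135345489319306
top [0.596  0.1048 0.069 ] 61.39524808256545 63.62086640182656 0.0345256740205283
scene [0.6043 0.1111 0.066 ] 55.8457266945253 58.237887051733914 0.04128530016890252
scene [0.6058 0.1103 0.069 ] 53.651377558956646 55.87472939612923 0.041442738214859914
turn [ 0.0001  0.     -0.6275] deg -35.951241187232824 rows>= 4.185243444381004 shift cm [23.2017 12.0379 11.1309] rows 5.681986222157332
```

Request:
apply_moves(
  moves=[
    [[0,0,-0.627],[23.2,12.1,3],0],
    [[0,0,-0.627],[23.2,12.1,3],0],
    [[0,0,-0.627],[23.2,12.1,3],0],
    [[0,0,-0.627],[23.2,12.1,3],0],
    [[0,0,-0.627],[23.2,12.1,3],0],
    [[0,0,-0.627],[23.2,12.1,3],0],
    [[0,0,-0.627],[23.2,12.1,3],0],
    [[0,0,-0.627],[23.2,12.1,7],0],
    [[0,0,-0.627],[23.2,12.1,11],0],
    [[0,0,-0.627],[23.2,12.1,11],0],
    [[0,0,-0.627],[23.2,12.1,11],0],
  ],
)

```text
time: 22.5
tool_pos: [0.5796, 0.0733, 0.1614]
tool_rot: [-0.0, 0.455, 0.891, -0.0]
contact_force: [0.4, 1.0, 0.4]
gripper_width: 0.496
grasp_force: 0.0
```

```bash
python3 - <<'E'
from h import *
s=manip.state();print(s["time"],s["tool_pos"],s["gripper_width"],s["joint_pos"])
go([.580,.0745,.094],36)
E
```

```text
22.5 [0.5796 0.0733 0.1614] 0.4963407132344397 [-0.0014  0.0261  1.7889 -0.0004  1.3278 -0.6276]
turn [-0.0013 -0.0005 -0.002 ] deg -0.11405627581293713 rows>= 0.013277796951447861 shift cm [0.0679 0.1138 6.7403] rows 1.3483288825872
```

Request:
apply_moves(
  moves=[
    [[0,0,0],[0,0.1,2],0],
    [[0,0,0],[0,0.1,4],0],
    [[0,0,0],[0,0.1,5.5],0],
    [[0,0,0],[0,0.1,6.7],0],
    [[0,0,0],[0,0.1,6.7],0],
    [[0,0,0],[0,0.1,6.7],1],
    [[0,0,0],[0,0.1,6.7],1],
    [[0,0,0],[0,0.1,6.7],1],
    [[0,0,0],[0,0.1,6.7],1],
    [[0,0,0],[0,0.1,6.7],1],
    [[0,0,0],[0,0.1,6.7],1],
    [[0,0,0],[0,0.1,6.7],1],
  ],
)

```text
time: 23.7
tool_pos: [0.5807, 0.0749, 0.0956]
tool_rot: [-0.0, 0.454, 0.891, -0.001]
contact_force: [-4.0, -2.7, 5.1]
gripper_width: 0.101
grasp_force: 59.3
```

```bash
python3 - <<'E'
from h import *
s=manip.state();print(s["time"],s["tool_pos"],s["gripper_width"]*85,s["contact_force"],s["ft_torque"])
q=s["tool_rot"];Rt=R.from_quat([q[1],q[2],q[3],q[0]]).as_matrix();print("yaw",np.degrees(np.arctan2(Rt[1,1],Rt[0,1])))
E
```

```text
23.7 [0.5807 0.0749 0.0956] 8.599408958301252 [-3.9871 -2.6856  5.1495] [-0.3558  0.7608  0.043 ]
yaw 36.009770156078886
```

Request:
apply_moves(
  moves=[
    [[0,0,0.12],[0,0,0],1],
    [[0,0,0.24],[0,0,0],1],
    [[0,0,0.36],[0,0,0],1],
    [[0,0,0.48],[0,0,0],1],
    [[0,0,0.6],[0,0,0],1],
    [[0,0,0.72],[0,0,0],1],
    [[0,0,0.84],[0,0,0],1],
    [[0,0,0.96],[0,0,0],1],
    [[0,0,1.08],[0,0,0],1],
    [[0,0,1.19],[0,0,0],1],
    [[0,0,1.19],[0,0,0],1],
    [[0,0,1.19],[0,0,0],1],
  ],
)

```text
time: 24.9
tool_pos: [0.5803, 0.0748, 0.0956]
tool_rot: [0.0, 0.875, 0.483, -0.001]
contact_force: [-6.8, -2.6, 7.1]
gripper_width: 0.101
grasp_force: 59.5
```

```bash
python3 - <<'E'
from h import *
s=manip.state();print(s["time"],s["tool_pos"],s["gripper_width"]*85,s["contact_force"],s["ft_torque"])
q=s["tool_rot"];Rt=R.from_quat([q[1],q[2],q[3],q[0]]).as_matrix();print("yaw",np.degrees(np.arctan2(Rt[1,1],Rt[0,1])))
E
```

```text
24.9 [0.5803 0.0748 0.0956] 8.598530975467304 [-6.7954 -2.5861  7.1146] [-0.463   1.0421 -0.056 ]
yaw -32.186194806503885
```

Request:
apply_moves(
  moves=[
    [[0,0,0],[0,0,0],0],
    [[0,0,0],[0,0,0],0],
    [[0,0,0],[0,0,0],0],
    [[0,0,0],[0,0,0],0],
    [[0,0,0],[0,0,-5],0],
    [[0,0,0],[0,0,-10],0],
    [[0,0,0],[0,0,-15],0],
    [[0,0,0],[-26,2.3,-16],0],
    [[0,0,0],[-26,2.3,-16],0],
    [[0,0,0],[-26,2.3,-16],0],
    [[0,0,0],[-26,2.3,-16],0],
    [[0,0,0],[-26,2.3,-16],0],
    [[0,0,0],[-26,2.3,-16],0],
  ],
)

```text
time: 26.2
tool_pos: [0.4602, -0.1604, 0.2547]
tool_rot: [0.001, 0.877, 0.481, -0.0]
contact_force: [0.3, 0.4, 0.8]
gripper_width: 0.501
grasp_force: 0.0
```

```bash
python3 - <<'E'
from h import *
s=manip.state();print(s["time"],s["tool_pos"],s["contact_force"])
A=[]
for n in("scene","top"):
  for i in range(2):
    f=manip.grab_frame(n)
    for l in("knob_grip","pointer_line","mark_point","hood_rib"): print(n,l,[(np.round(w(f,d["location"]),4).tolist(),round(d["score"],2)) for d in manip.spot_point(f,l)[:2]])
  u=px(f,[.579,.074,.08]).astype(int)
  a=cv2.cvtColor(f["image"],cv2.COLOR_RGB2BGR)[u[1]-25:u[1]+25,u[0]-25:u[0]+25];A.append(cv2.resize(a,(400,400),interpolation=cv2.INTER_CUBIC));print(u-25)
cv2.imwrite("pics/knob2.png",np.hstack(A))
E
```

```text
26.2 [ 0.4602 -0.1604  0.2547] [0.3454 0.3997 0.8459]
scene knob_grip [([0.5822, 0.0774, 0.0829], 0.65)]
scene pointer_line [([0.6012, 0.1101, 0.0682], 0.67)]
scene mark_point []
scene hood_rib [([0.5803, 0.1521, 0.1282], 0.65)]
scene knob_grip [([0.5818, 0.0755, 0.086], 0.65)]
scene pointer_line [([0.5994, 0.111, 0.0656], 0.82)]
scene mark_point []
scene hood_rib [([0.5818, 0.1525, 0.1321], 0.84), ([0.6628, -0.2671, 0.0036], 0.56)]
[280 195]
top knob_grip [([0.5823, 0.0772, 0.0836], 0.96), ([0.6612, -0.3399, 0.0004], 0.46)]
top pointer_line [([0.6007, 0.1073, 0.0721], 0.6)]
top mark_point [([0.5802, 0.0737, 0.0838], 0.58)]
top hood_rib []
top knob_grip [([0.5823, 0.1495, 0.1325], 0.25)]
top pointer_line [([0.6013, 0.1048, 0.0702], 0.76), ([0.5818, 0.074, 0.0824], 0.72)]
top mark_point []
top hood_rib [([0.5859, 0.1482, 0.1332], 0.84)]
[234 164]
```

View pics/knob2.png

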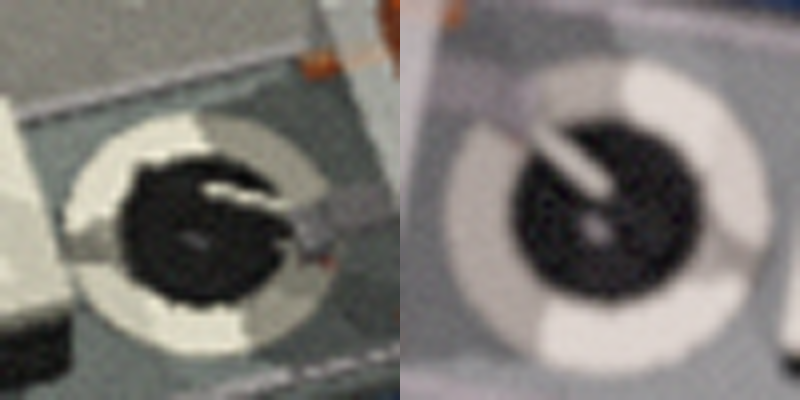

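Scene: the pointer ends at (295,208), close to the red patch at (325,260) next to the hood's front frame. In the top crop the pointer points at the frame strip covering part of the mark. The frame hides part of the mark in both views, so I'll take the mark from the initial saved pictures with the hood shut.

```bash
python3 - <<'E'
from h import *
ang=lambda v:np.degrees(np.arctan2(v[1],v[0]))
for n,D in(("top",(.5807,.0739)),("scene",(.5826,.076))):
    f=manip.grab_frame(n)
    im=cv2.imread(f"pics/{n}0.png").astype(float); r=im[...,2]-np.maximum(im[...,1],im[...,0])
    u=px(f,[.6025,.109,.067]).round().astype(int); g=r[u[1]-5:u[1]+6,u[0]-5:u[0]+6]; print(n,u);print(g.astype(int))
    g2=g-np.median(g); yy,xx=np.mgrid[-5:6,-5:6]; p=np.unravel_index(g2.argmax(),g2.shape); t=np.where((abs(yy-(p[0]-5))<=2)&(abs(xx-(p[1]-5))<=2),np.clip(g2-4,0,None),0)
    m=u+np.array([(xx*t).sum(),(yy*t).sum()])/t.sum(); M=ray(f,m,.067); print("mark",m,M,ang(M[:2]-D),np.linalg.norm(M[:2]-D))
    # disc centre px at present: dark pixels; 
    # pointer now: white line pixels
o={"top":((234,164),[(140,128),(208,190)]),"scene":((280,195),[(295,207),(208,187)])}
for n in o:
    f=manip.grab_frame(n);q=[ray(f,np.array(o[n][0])+np.array(k)/8-.44,.097) for k in o[n][1]];print(n,"pointer",ang(q[0]-q[1]))
E
```

```text
top [247 179]
[[ 5  5  3  6  6  7  6  9  9  9  7]
 [ 5  7  5  3  7  9  7 10  9 10 10]
 [ 5  8  5  8  9 10 10  8  8  9  9]
 [ 4  6  9 10 15 12 11  9 10  9 10]
 [ 4  5 11 16 21 18 14 11  9  9 10]
 [ 4 10 11 18 24 23 18 12 10  9  9]
 [ 5 10 10 13 19 24 22 17 11  9  8]
 [ 8 10  8 10 13 17 19 16 10  8  8]
 [ 8  9 10  8 10 11 12 11  8  8  9]
 [ 9  9  9 10  9  7  9  9  6  8  7]
 [11  9  9 11 10 10  8 10  6  6  7]]
mark [246.7442 179.2907] [0.6026 0.1092 0.067 ] 58.15399994254651 0.04158335691162673
scene [320 227]
[[ 0  2  1 -2  0 -1  2  0  2  1 -2]
 [ 3  3  1  0  0  1  2  2  0 -3 -3]
 [-1  3  3  2  2 -1 -1 -1  1  2 -3]
 [ 2 -4  9  5  2 -1  0 -1 -1 -2 -2]
 [ 2  2 17 21 26 19 13  3  0  0 -1]
 [-1 -1 13 21 28 26 17  2 -2 -1 -1]
 [ 1  3  3  4  7  8  8  0  0  0 -1]
 [-1  1  0  0 -2  1  4  0 -1  0  2]
 [ 1 -1  2  2  3  1  4 -1  1 -1 -1]
 [ 5  2  3  1  1  1  0  0  0 -2 -2]
 [ 1  2  6  6  1  2 -1 -1 -1 -2 -4]]
mark [319.0245 226.5644] [0.6012 0.1078 0.067 ] 59.6912029733911 0.036834644855027264
top pointer 56.73216067809008
scene pointer 58.55617539516757
```

Mark at about 59°, pointer at about 57.7°: on the mark. Regripping at yaw -31° to pull.

```bash
python3 - <<'E'
from h import *
go([.5805,.0748,.16],-31)
E
```

```text
turn [ 0.0001 -0.     -0.021 ] deg -1.205382181400724 rows>= 0.14032388607691781 shift cm [25.9523 -2.3198  9.4283] rows 5.541825012288292
```

Request:
apply_moves(
  moves=[
    [[0,0,-0.02],[26,-2.3,3],0],
    [[0,0,-0.02],[26,-2.3,3],0],
    [[0,0,-0.02],[26,-2.3,3],0],
    [[0,0,-0.02],[26,-2.3,3],0],
    [[0,0,-0.02],[26,-2.3,3],0],
    [[0,0,-0.02],[26,-2.3,3],0],
    [[0,0,-0.02],[26,-2.3,6],0],
    [[0,0,-0.02],[26,-2.3,9.5],0],
    [[0,0,-0.02],[26,-2.3,9.5],0],
    [[0,0,-0.02],[26,-2.3,9.5],0],
    [[0,0,-0.02],[26,-2.3,9.5],0],
  ],
)

```text
time: 28.5
tool_pos: [0.5821, 0.0748, 0.1617]
tool_rot: [0.001, 0.871, 0.492, 0.002]
contact_force: [0.1, 0.0, 0.5]
gripper_width: 0.498
grasp_force: 0.0
```

```bash
python3 - <<'E'
from h import *
print(manip.state()["tool_pos"]);go([.5805,.0748,.094],-31)
E
```

```text
[0.5821 0.0748 0.1617]
turn [ 0.003  -0.0017 -0.0015] deg -0.08862977530330984 rows>= 0.01031778525067635 shift cm [-0.0927 -0.1625  6.7685] rows 1.3542070361147671
```

Request:
apply_moves(
  moves=[
    [[0,0,0],[-0.1,-0.15,2],0],
    [[0,0,0],[-0.1,-0.15,4],0],
    [[0,0,0],[-0.1,-0.15,5.5],0],
    [[0,0,0],[-0.1,-0.15,6.7],0],
    [[0,0,0],[-0.1,-0.15,6.7],0],
    [[0,0,0],[-0.1,-0.15,6.7],1],
    [[0,0,0],[-0.1,-0.15,6.7],1],
    [[0,0,0],[-0.1,-0.15,6.7],1],
    [[0,0,0],[-0.1,-0.15,6.7],1],
    [[0,0,0],[-0.1,-0.15,6.7],1],
    [[0,0,0],[-0.1,-0.15,6.7],1],
    [[0,0,0],[-0.1,-0.15,6.7],1],
  ],
)

```text
time: 29.7
tool_pos: [0.5801, 0.075, 0.0937]
tool_rot: [0.001, 0.871, 0.492, 0.001]
contact_force: [0.6, -0.2, 6.6]
gripper_width: 0.1
grasp_force: 60.3
```

Request:
apply_moves(
  moves=[
    [[0,0,0],[0,0,-0.2],1],
    [[0,0,0],[0,0,-0.5],1],
    [[0,0,0],[0,0,-0.8],1],
    [[0,0,0],[0,0,-1.1],1],
    [[0,0,0],[0,0,-1.4],1],
    [[0,0,0],[0,0,-1.6],1],
    [[0,0,0],[0,0,-1.6],1],
    [[0,0,0],[0,0,-1.6],1],
  ],
)

```text
time: 30.5
tool_pos: [0.5797, 0.075, 0.104]
tool_rot: [0.001, 0.871, 0.492, 0.002]
contact_force: [16.5, 0.3, -21.2]
gripper_width: 0.104
grasp_force: 59.2
```

```bash
python3 - <<'E'
from h import *
s=manip.state();print(s["tool_pos"],s["contact_force"],s["gripper_width"]*85)
q=s["tool_rot"];Rt=R.from_quat([q[1],q[2],q[3],q[0]]).as_matrix();print("yaw",np.degrees(np.arctan2(Rt[1,1],Rt[0,1])))
E
```

```text
[0.5797 0.075  0.104 ] [ 16.5192   0.2715 -21.2236] 8.860312145801862
yaw -31.079770002675215
```

At the stop, 10 mm up. Releasing and checking.

Request:
apply_moves(
  moves=[
    [[0,0,0],[0,0,-0.4],1],
    [[0,0,0],[0,0,-0.4],0],
    [[0,0,0],[0,0,-0.4],0],
    [[0,0,0],[0,0,-0.4],0],
    [[0,0,0],[0,0,-0.4],0],
    [[0,0,0],[0,0,-5],0],
    [[0,0,0],[0,0,-10],0],
    [[0,0,0],[0,0,-15],0],
    [[0,0,0],[-26,2.3,-16],0],
    [[0,0,0],[-26,2.3,-16],0],
    [[0,0,0],[-26,2.3,-16],0],
    [[0,0,0],[-26,2.3,-16],0],
    [[0,0,0],[-26,2.3,-16],0],
    [[0,0,0],[-26,2.3,-16],0],
  ],
)

```text
time: 31.9
tool_pos: [0.463, -0.1628, 0.2694]
tool_rot: [0.001, 0.872, 0.49, 0.0]
contact_force: [0.7, 1.3, -0.1]
gripper_width: 0.503
grasp_force: 0.0
```

```bash
python3 - <<'E'
from h import *
s=manip.state();print(s["time"],s["tool_pos"],s["contact_force"])
for n in("scene","top"):
  for i in range(2):
    f=manip.grab_frame(n)
    for l in("knob_grip","pointer_line","hood_rib","pin_grip","pin_tip"): print(n,l,[(np.round(w(f,d["location"]),4).tolist(),round(d["score"],2)) for d in manip.spot_point(f,l)[:2]])
  if n=="scene": a=f
b=cv2.cvtColor(a["image"],cv2.COLOR_RGB2BGR)[170:270,120:360];cv2.imwrite("pics/end.png",cv2.resize(b,None,fx=3.3,fy=3.3,interpolation=cv2.INTER_CUBIC))
E
```

```text
31.9 [ 0.463  -0.1628  0.2694] [ 0.746   1.2561 -0.0906]
scene knob_grip [([0.5816, 0.0761, 0.0943], 0.67)]
scene pointer_line [([0.603, 0.1106, 0.0772], 0.62)]
scene hood_rib [([0.5794, 0.1528, 0.1306], 0.69), ([0.5133, -0.3056, 0.0132], 0.19)]
scene pin_grip [([0.5136, -0.3045, 0.1149], 0.71)]
scene pin_tip [([0.5125, -0.3069, 0.0158], 0.45)]
scene knob_grip [([0.5795, 0.0757, 0.0902], 0.68)]
scene pointer_line [([0.6008, 0.1097, 0.0751], 0.72)]
scene hood_rib [([0.5807, 0.1527, 0.1289], 0.56)]
scene pin_grip [([0.5171, -0.305, 0.1167], 0.49), ([0.5793, -0.0152, 0.1176], 0.44)]
scene pin_tip [([0.5811, 0.0746, 0.093], 0.42), ([0.4664, 0.4199, -0.0006], 0.31)]
top knob_grip [([0.581, 0.0713, 0.0947], 0.64)]
top pointer_line [([0.604, 0.1071, 0.0793], 0.83), ([0.5745, -0.0154, 0.117], 0.19)]
top hood_rib [([0.582, 0.1481, 0.1329], 0.91)]
top pin_grip []
top pin_tip []
top knob_grip [([0.5777, 0.0726, 0.0956], 0.95), ([0.6614, -0.3411, -0.0008], 0.44)]
top pointer_line [([0.6015, 0.1095, 0.0815], 0.59)]
top hood_rib [([0.5814, 0.1489, 0.1315], 0.58)]
top pin_grip []
top pin_tip [([0.5822, 0.1037, 0.0027], 0.52)]
```

View pics/end.png

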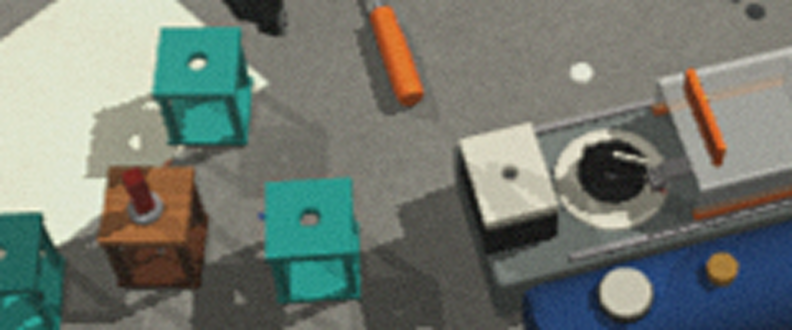

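The final view shows the knob up, its pointer at the mark, the hood open, and the pin upright with its flange down. Nothing nearby has moved.

```bash
python3 -c "
from plant import manip
print(manip.job_done())"
```

```text
the job is handed in; nothing more can be done
None
```

I finished every step and handed the job in at about 32 s of the 66 s limit; the hand-in gave no verdict. The last pictures show the hood fully open, the knob up about 10 mm and within about 2° of the mark, and the pin upright in its stand. The jars, bottle and tray were not touched.

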